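Seat the coin counter's feed disc on its pin

ROBOT

A 7-joint arm with a two-finger parallel gripper is mounted at the origin on the work surface; the furniture and walls round the work are solid. World frame = base frame: x ahead of the robot, y to its left, z up, the work surface at z = 0. Lengths are in m, angles in rad, forces in N, time in s.
With the tool pointing down it reaches from about 0.425 to 0.95 m from the base axis. Payload 4.7 kg.
Tool frame: the origin (TCP) lies between the finger pads; the fingertips stand 25 mm ahead of it and the grasp point (between the pads) lies 6 mm ahead of it; y points along the fingers, x is the direction in which the jaws open and shut, and the axes are right-handed (so a half turn about y gives the same grasp; the last joint's range is limited). The gripper opens to 85 mm and grips with 20 to 120 N. Pads are 22 mm wide; open, the fingers measure 114 mm over their backs; the gripper's body (76 mm by 85 mm) begins 54 mm behind the grasp point. The pads swing forward as they close: fully open they stand 13 mm farther back than shut.
Start: joints at [1.169, 0.469, -0.049, 1.532, 0.024, 1.141, -0.082], TCP at [0.246, -0.629, 0.256] pointing down, gripper open.
Joint ranges: [-2.59, 2.59], [-0.33, 1.99], [-1.39, 1.29], [0.1, 2.45], [-1.04, 4.18], [0.21, 1.99], [-2.66, 2.66]. Speed limits (rad/s): [2.57, 2.57, 3.14, 3.14, 3.14, 3.14, 3.14].

INTERFACE

Orientations are given as a 3x3 rotation matrix whose columns are the frame's x, y, z axes.
In Python, from cell import arm, vision, hand_in, spotter gives the robot as it stands.
- The arm moves only by the tool move_arm, never from a script. Its argument "steps" is text: rows parted by semicolons, each of 7 numbers parted by spaces: the shift along the tool's x, y, z in cm, then the turn, a rotation vector about the tool's x, y, z in degrees, then the closure, from -1 (fully open) to 1 (shut). In form: tx ty tz ax ay az claw; .... A call has 1 to 12 rows; each row is the pose to reach, as a shift and turn from the pose commanded when the call began, along the tool's axes at that moment; what a row does not reach only later rows make up. A row lasts 1/8 s, in which the tool goes at most 62.5 mm and 10.7 degrees, less where a joint would pass 70% of its speed; a pose out of reach is approached as far as the arm can. A call with a gripper value outside its range is refused whole. The fingers move at their own pace and stop on an object; "newtons" is the grip in N (left out, the last holds). Time passes only in rows, so rows that repeat a pose let the fingers close. It gives the time, the measured TCP pose, the force and the opening at its end, in the units of the state.
- arm.sense(): the state, without advancing time (a new reading comes with each control period).
- vision.snapshot(name): name is "side" or "top" or "wrist"; returns a dict with "color" (400x640x3 uint8, red, green, blue), "K" (3x3 intrinsics, pixels), "dist_coeffs" ([k1, k2, p1, p2, k3] as OpenCV has them; the pictures are not rectified), "pose" (4x4, takes a point from camera to world coordinates). Camera axes: x right, y up, looking along -z (the intrinsics and any distortion apply to the point x, -y, -z); pixel columns grow to the right and rows downward; lengths in m; the calibration is good to about 2 mm. A picture is of the moment at which its call begins. There is no depth.
- hand_in(): hands the job in, once; it reports no verdict.
Trained networks look in a picture, given as the dict that the camera call returned (one of the last four; its "shot" number tells which), for a name from the list of things; names that differ only in an ending like _2 or _b are one class to them, and where a whole thing is asked for, a point or a joint stands for the part that bears it (a point fixed in the world has none). Each returns a list of dicts, best first, with "conf" (0 to 1); they miss things now and then, are a little off and sometimes report something else, mostly with a low value. They report only what shows in the picture. A call takes as long as a camera call.
- spotter.spot_in(picture, query): "rect" ([left, top, right, bottom] in pixels, round what is visible of it).
- spotter.landmark_of(picture, query): "uv" ([column, row] in pixels: a listed point, or the origin of a listed thing).
The state is a dict: "time": time; "qpos": joint angles; "joint_velocities": joint speeds; "tau": joint torques, N m; "eef_pos": TCP position; "orientation": TCP orientation; "wrist_force": force on the tool from outside, world axes, zero at the start; "ft_torque": the same for the moment, N m; "finger_gap": finger opening in m.
Only numpy, scipy, OpenCV 4.12 (cv2) and the standard library are available. Lean on these libraries where they do the work, as an engineer would, in place of code of your own. Each camera call takes 0.05 s, during which the arm holds its last target.

TASK

The coin counter's feed disc is not home: its rim notch is out of line with the locating pin. Push the disc round with a fingertip against its pegs until the notch is over the pin, then press its hub down until the disc is fully home, and draw back. Do not lift or tip the disc, and leave the other things on the desk where they are.

Things in the scene. Friction and masses are not known exactly. Their poses are not given: they have to be found in the camera images.
- coin_counter: Coin counter, fixed: white housing 170 x 170 mm, deck 29 mm high; grey key strip 22 mm high reaching 130 mm out at its front (own -x); low grey fence (top 44 mm) round the rear half, 76 to 80 mm from the centre. Origin on the desk under the centre of its steel spindle (16 mm thick, top 60 mm above the desk), z up, own -x toward key strip and pin.
- feed_disc: Loose light grey metal disc, 140 mm across, 8 mm thick, 0.18 to 0.35 kg, blind bore on the spindle (1 mm play all round), turns easily either way and stays where it is turned. Origin: centre of its underside, z up, own -x through the notch. Starts raised, underside 40 mm above the desk, notch 40 to 180 degrees from the pin, either way. Home: underside at 30 mm, on three rubber pads.
- collar (a joint): Black sliding collar, 48 mm across, under the disc: 0 = up, about 0.010 m = disc home. It is stiff: it carries the disc until the hub is pressed with about 5 to 7 N, then sinks slowly (about 1 N more per 15 mm/s) and stays where it is left. The disc goes home only with its notch over the pin; otherwise the pin stops its rim.
- disc_notch (a point): Centre of the mouth of the notch, at the rim of the feed disc (70 mm from its centre), level with the underside. The notch is open outward, 15 mm wide and 12 mm deep, so the pin has 2.5 mm play on each side.
- pin_tip (a point): Top of the locating pin: upright round-topped steel pin, 10 mm thick, 70 mm from the spindle's centre toward the key strip, top 39 mm above the desk. Its outer half can be seen beyond the disc's rim.
- hub_top (a point): Centre of the flat top of the disc's hub, 35 mm above the underside. The hub is grey, closed on top, 36 mm across.
- peg_0 (a point): Centre of the top of the disc's peg at own +x; the peg is 12 mm thick and stands 30 mm above the disc's upper face.
- peg_1 (a point): Centre of the top of the disc's peg at 120 degrees anticlockwise of own +x; the peg is 12 mm thick and stands 30 mm above the disc's upper face.
- peg_2 (a point): Centre of the top of the disc's peg at 120 degrees clockwise of own +x; the peg is 12 mm thick and stands 30 mm above the disc's upper face.
- staple_box: Bystander: small yellow carton, 40 x 78 x 30 mm, loose. Origin at the centre of its underside.
- clip_tub: Bystander: round dark tub of paper clips, 62 mm across, 36 mm high, loose. Origin at the centre of its underside.
- stapler: Bystander: desk stapler, 34 x 139 x 52 mm, loose. Origin at the centre of its underside.
- tape_roll: Bystander: roll of brown tape lying flat, 92 mm across, 48 mm high, loose. Origin at the centre of its underside.
- glue_stick: Bystander: upright glue stick, 28 mm across, 91 mm high, loose. Origin at the centre of its underside.

How it is judged:
By the outcome, as a careful person would: the job done as asked, in the order asked, and still so for the second after the job is handed in, with the robot touching nothing.
It also fails if it takes over 58 s, if anything falls off the work surface, if the arm or the gripper's body presses on something with over 40 N, if the wrist force passes 120 N, or if a joint passes its speed limit or range.

## Working session

There is one attempt and no reset: what is moved stays moved. The work goes in short steps, Python scripts to look and compute and a tool call to move; the robot and the scene stay as the last step left them, time stands still between calls to the robot, and variables do not carry over. Pictures are saved under pics/ and viewed, and the job is handed in when it is done.

Besides the shell and the picture viewer there is one more tool, called after ">>>" as name(argument=value, ...) on one line, values as JSON. move_arm: Moves the arm, as the interface text tells. Its arguments: {"type":"object","properties":{"steps":{"type":"string"},"newtons":{"type":"number"}},"required":["steps"]}

```bash
mkdir -p pics; ls; cat > h.py <<'E'
import numpy as np, cv2
from cell import arm, vision, hand_in, spotter
def save(s,n): cv2.imwrite('pics/'+n+'.png', s['color'][:,:,::-1])
def ray(s,uv):
    d=np.array(s['dist_coeffs'],float); K=np.array(s['K'],float)
    p=cv2.undistortPoints(np.array([[uv]],float),K,d)[0,0]
    T=np.array(s['pose']); v=T[:3,:3]@np.array([p[0],-p[1],-1]); return T[:3,3],v
def atz(s,uv,z):
    o,v=ray(s,uv); return o+v*(z-o[2])/v[2]
def proj(s,P):
    T=np.array(s['pose']); P=np.atleast_2d(P); c=(P-T[:3,3])@T[:3,:3]; c=c*[1,-1,-1]
    return cv2.projectPoints(c,np.zeros(3),np.zeros(3),np.array(s['K'],float),np.array(s['dist_coeffs'],float))[0][:,0]
E
python3 - <<'E'
from h import *
for n in ['top','side','wrist']:
    s=vision.snapshot(n); save(s,n+'0')
    print(n,np.round(s['pose'],3).tolist())
    if n=='wrist': continue
    for q,z in [('disc_notch',.04),('pin_tip',.039),('hub_top',.075),('peg_0',.078),('peg_1',.078),('peg_2',.078),('coin_counter',0),('feed_disc',.04),('glue_stick',0),('stapler',0),('tape_roll',0),('clip_tub',0),('staple_box',0)]:
        for r in spotter.landmark_of(s,q)[:3]:
            print(q,round(r['conf'],2),np.round(r['uv']),np.round(atz(s,r['uv'],z),3))
print(arm.sense())
E
```

```text
pics
top [[-0.023, 0.988, -0.152, 0.211], [-0.999, -0.028, -0.027, 0.012], [-0.03, 0.151, 0.988, 1.511], [0.0, 0.0, 0.0, 1.0]]
pin_tip 0.7 [329. 218.] [0.409 0.046 0.039]
hub_top 0.78 [322. 187.] [0.492 0.062 0.075]
hub_top 0.58 [426. 252.] [ 0.3   -0.222  0.075]
peg_0 0.91 [331. 172.] [0.535 0.037 0.078]
peg_0 0.82 [305. 190.] [0.485 0.111 0.078]
peg_0 0.73 [329. 202.] [0.448 0.045 0.078]
peg_1 0.91 [331. 172.] [0.535 0.037 0.078]
peg_1 0.82 [305. 190.] [0.485 0.111 0.078]
peg_1 0.73 [329. 202.] [0.448 0.045 0.078]
peg_2 0.91 [331. 172.] [0.535 0.037 0.078]
peg_2 0.82 [305. 190.] [0.485 0.111 0.078]
peg_2 0.73 [329. 202.] [0.448 0.045 0.078]
coin_counter 0.73 [196. 224.] [0.405 0.443 0.   ]
coin_counter 0.54 [321. 187.] [0.506 0.068 0.   ]
feed_disc 0.56 [319. 188.] [0.497 0.074 0.04 ]
glue_stick 0.6 [197. 226.] [0.399 0.441 0.   ]
stapler 0.97 [426. 249.] [ 0.313 -0.235  0.   ]
tape_roll 0.59 [474. 258.] [ 0.282 -0.375  0.   ]
clip_tub 0.89 [369. 191.] [ 0.491 -0.074  0.   ]
staple_box 0.87 [257. 264.] [0.283 0.262 0.   ]
staple_box 0.68 [320. 186.] [0.509 0.072 0.   ]
side [[-0.98
[... 1488 characters left out ...]
cities': array([ 6.42171973e-04, -5.22489961e-05, -2.16278134e-04, -9.15086277e-04,
       -7.31475074e-04,  2.24697333e-03,  1.05166298e-03]), 'tau': array([-6.24539425e-04, -5.10157657e+01, -4.64370917e-02, -2.38009357e+01,
        1.09698123e-02,  9.78518765e-04,  1.78571185e-05]), 'eef_pos': array([ 0.24589949, -0.6286366 ,  0.25636305]), 'orientation': array([[ 3.64236609e-01,  8.37857373e-05,  9.31306440e-01],
       [-9.31306437e-01, -8.72088208e-05,  3.64236615e-01],
       [ 1.11735970e-04, -9.99999993e-01,  4.62655514e-05]]), 'wrist_force': array([-0.03498207, -0.92727142,  0.70470556]), 'ft_torque': array([ 0.0126525 , -0.02309176,  0.00130474]), 'finger_gap': 0.08544812652797526}
```

View images.

```bash
python3 - <<'E'
import cv2
a=cv2.imread('pics/top0.png')[120:300,160:500]; b=cv2.imread('pics/side0.png')[130:300,220:400]
cv2.imwrite('pics/topc.png',cv2.resize(a,(780,413),interpolation=cv2.INTER_CUBIC)); cv2.imwrite('pics/sidec.png',cv2.resize(b,(630,595),interpolation=cv2.INTER_CUBIC))
E
```

```text
(no output)
```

View pics/top0.png

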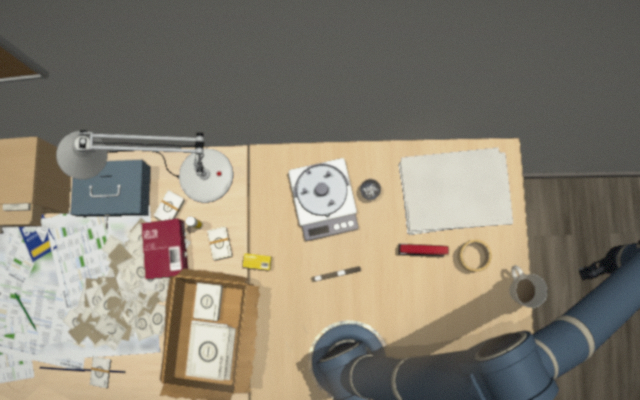

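View pics/topc.png

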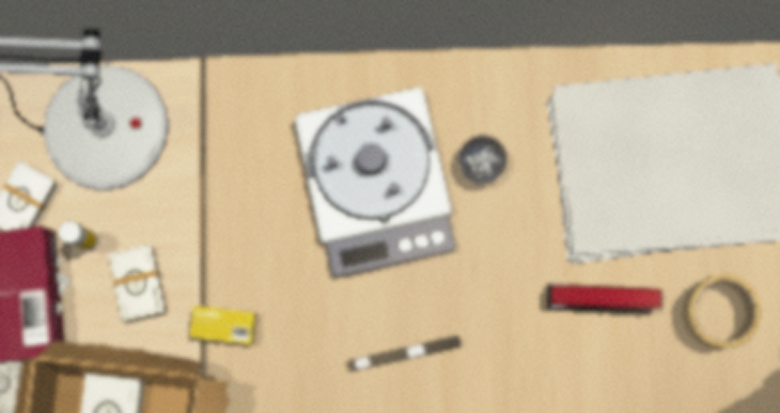

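View pics/sidec.png

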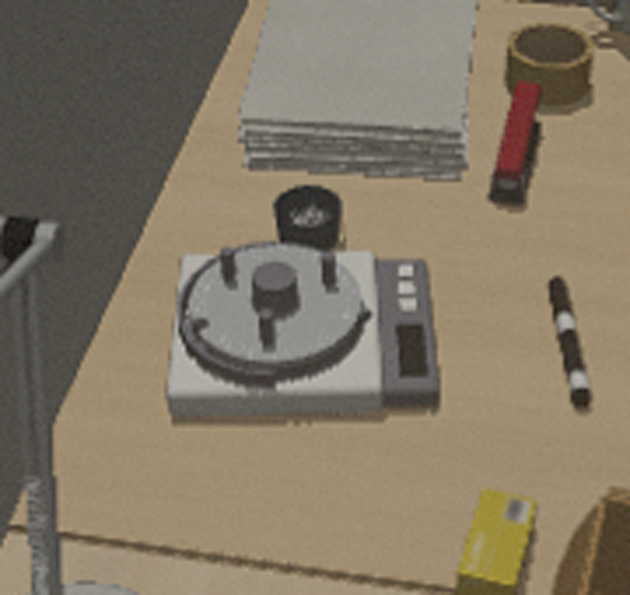

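View pics/wrist0.png

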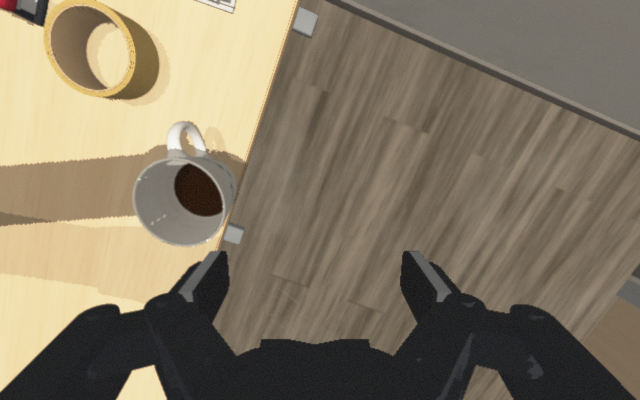

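>>> move_arm(steps="-4 0 3.6 0 -6 0 1;-8.5 0 7.6 0 -12 0 1;-13 0 11.6 0 -18 0 1;-17.5 0 15.7 0 -24 0 1;-22 0 20 0 -30 0 1;-26.5 0 24 0 -36 0 1;-31 0 28 0 -42 0 1;-35.5 0 32.5 0 -48 0 1;-40 0 36.5 0 -54 0 1;-44 0 40.5 0 -60 0 1;-47.5 0 43.5 0 -65 0 1;-49.8 0 45.7 0 -68.6 0 1")

```text
time: 2.95
eef_pos: [0.4906, 0.0041, 0.2567]
orientation: [[1.0, 0.001, -0.004], [0.004, 0.0, 1.0], [0.001, -1.0, 0.0]]
wrist_force: [-0.3, -0.6, -0.1]
finger_gap: -0.0
```

```bash
python3 - <<'E'
from h import *
s=vision.snapshot('wrist'); save(s,'w1'); np.save('w1.npy',s,allow_pickle=True)
st=arm.sense(); print(st['time'],st['eef_pos'],np.round(st['orientation'],3).tolist(),st['qpos'],st['wrist_force'],s['K'])
E
```

```text
3.0 [0.49188289 0.00812173 0.25706412] [[1.0, 0.003, -0.01], [0.01, 0.004, 1.0], [0.003, -1.0, 0.004]] [ 0.45115139  0.22412119 -0.63566315  1.9294726   0.15064238  1.03199998
 -0.23974654] [2.02356572 4.05093364 1.07642682] [[291.54420884   0.         314.37948877]
 [  0.         291.54420884 202.19412834]
 [  0.           0.           1.        ]]
```

View pics/w1.png

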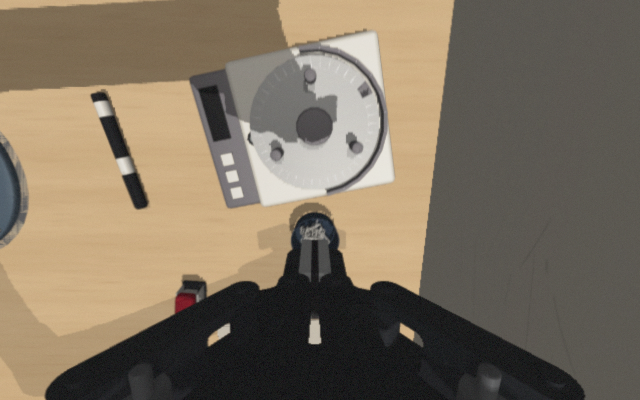

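```bash
python3 - <<'E'
from h import *
s=np.load('w1.npy',allow_pickle=True).item()
c=s['color'][30:215,180:410,::-1]; cv2.imwrite('pics/w1c.png',cv2.resize(c,None,fx=3.2,fy=3.2,interpolation=cv2.INTER_CUBIC))
s=vision.snapshot('wrist')
for q,z in [('disc_notch',.04),('pin_tip',.039),('hub_top',.075),('peg_0',.078),('coin_counter',0),('feed_disc',.04)]:
    for r in spotter.landmark_of(s,q)[:3]:
        print(q,round(r['conf'],2),np.round(r['uv'],1),np.round(atz(s,r['uv'],z),4))
E
```

```text
disc_notch 0.77 [364.5  90.8] [0.545  0.1069 0.04  ]
pin_tip 0.66 [253.  142.4] [0.4221 0.0512 0.039 ]
hub_top 0.75 [313.  131.7] [0.4899 0.0653 0.075 ]
peg_0 0.86 [271.8 158.3] [0.4483 0.0388 0.078 ]
peg_0 0.76 [356.2 154.5] [0.5338 0.0433 0.078 ]
peg_0 0.68 [304.8  78.7] [0.4818 0.1139 0.078 ]
feed_disc 0.88 [311.9 130.8] [0.4887 0.0647 0.04  ]
```

View pics/w1c.png

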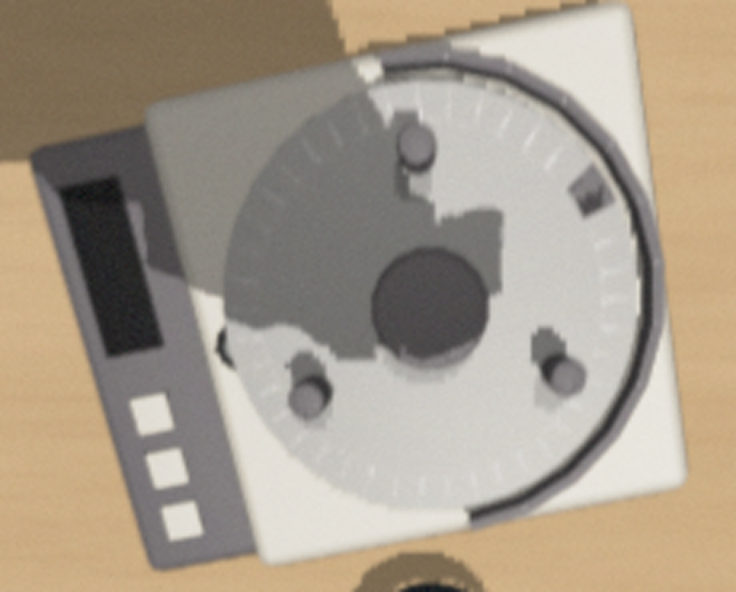

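```bash
cat > plan.py <<'E'
from h import *
C=np.array([.489,.065])
def st():
    s=arm.sense(); R=s['orientation']; a=np.degrees(np.arctan2(R[1,0],R[0,0]))
    print('t',s['time'],'pos',np.round(s['eef_pos'],4),'yaw',round(a,2),'tilt',np.round(R[2],4),'F',np.round(s['wrist_force'],1),'q',np.round(s['qpos'],2),'gap',round(s['finger_gap'],4))
    return s
def rel(p0,yaw0,p,yaw):
    d=np.array(p)-p0; a=np.radians(yaw0)
    x=d[0]*np.cos(a)+d[1]*np.sin(a); z=-d[0]*np.sin(a)+d[1]*np.cos(a)
    return np.array([x*100,-d[2]*100,z*100,0,-(yaw-yaw0),0])
def fp(phi,r=.046,z=.084):
    a=np.radians(phi); return np.array([C[0]+r*np.cos(a),C[1]+r*np.sin(a),z])
E
python3 - <<'E'
from plan import *
s=st()
p0=np.array([.4901,.0016,.2564])
print(rel(p0,0,fp(-63.5),-63.5))
E
```

```text
t 3.35 pos [4.898e-01 2.000e-04 2.563e-01] yaw -0.19 tilt [-2.e-04 -1.e+00 -8.e-04] F [ 0.1 -0.6 -0. ] q [ 0.46  0.22 -0.63  1.93  0.15  1.03 -0.24] gap -0.0
[ 1.94250994 17.24        2.22330194  0.         63.5         0.        ]
```

>>> move_arm(steps="0.3 2 0.3 0 9 0 1;0.6 4 0.6 0 18 0 1;0.9 6 0.9 0 27 0 1;1.2 8 1.2 0 36 0 1;1.5 10 1.5 0 45 0 1;1.7 11 1.9 0 54 0 1;1.94 12 2.2 0 63.5 0 1;1.94 13 2.2 0 63.5 0 1;1.94 14.5 2.2 0 63.5 0 1;1.94 16 2.2 0 63.5 0 1;1.94 17.2 2.2 0 63.5 0 1;1.94 17.2 2.2 0 63.5 0 1")

```text
time: 4.85
eef_pos: [0.5088, 0.0234, 0.0831]
orientation: [[0.446, -0.002, 0.895], [-0.895, -0.0, 0.446], [-0.001, -1.0, -0.002]]
wrist_force: [0.9, 0.5, -0.6]
finger_gap: 0.0
```

```bash
python3 - <<'E'
from plan import *
s=vision.snapshot('wrist'); save(s,'w2')
st()
p0=np.array([.4901+.0194,.0016+.022,.0844])
for ph in np.arange(-63.5,112,9.5): print(round(ph,1),np.round(rel(fp(-63.5),-63.5,fp(ph),ph),2))
E
```

```text
t 4.9 pos [0.5093 0.0236 0.0838] yaw -63.53 tilt [-4.e-04 -1.e+00 -9.e-04] F [-0.1 -0.   1. ] q [ 0.15  0.46 -0.35  2.06  0.25  0.66 -1.47] gap -0.0
-63.5 [ 0. -0.  0.  0. -0.  0.]
-54.0 [-0.06 -0.    0.76  0.   -9.5   0.  ]
-44.5 [ -0.25  -0.     1.5    0.   -19.     0.  ]
-35.0 [ -0.56  -0.     2.19   0.   -28.5    0.  ]
-25.5 [ -0.98  -0.     2.83   0.   -38.     0.  ]
-16.0 [ -1.49  -0.     3.39   0.   -47.5    0.  ]
-6.5 [ -2.09  -0.     3.86   0.   -57.     0.  ]
3.0 [ -2.77  -0.     4.22   0.   -66.5    0.  ]
12.5 [ -3.49  -0.     4.46   0.   -76.     0.  ]
22.0 [ -4.24  -0.     4.59   0.   -85.5    0.  ]
31.5 [ -5.    -0.     4.58   0.   -95.     0.  ]
41.0 [  -5.75   -0.      4.45    0.   -104.5     0.  ]
50.5 [  -6.47   -0.      4.2     0.   -114.      0.  ]
60.0 [  -7.14   -0.      3.84    0.   -123.5     0.  ]
69.5 [  -7.74   -0.      3.36    0.   -133.      0.  ]
79.0 [  -8.25   -0.      2.8     0.   -142.5     0.  ]
88.5 [  -8.66   -0.      2.16    0.   -152.      0.  ]
98.0 [  -8.96   -0.      1.46    0.   -161.5     0.  ]
107.5 [  -9.14   -0.      0.72    0.   -171.      0.  ]
```

View pics/w2.png

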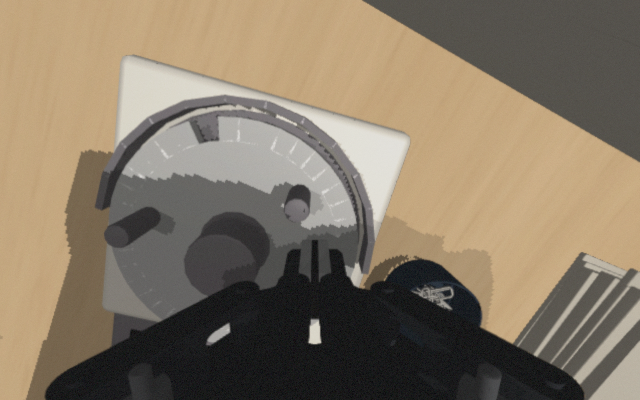

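```bash
python3 - <<'E'
from plan import *
for k in range(1,13): print(np.round(rel(fp(0),0,fp(6*k),6*k),2))
print(rel(np.array([.5093,.0236,.0838]),-63.5,fp(-63.5),-63.5))
E
```

```text
[-0.03 -0.    0.48  0.   -6.    0.  ]
[ -0.1   -0.     0.96   0.   -12.     0.  ]
[ -0.23  -0.     1.42   0.   -18.     0.  ]
[ -0.4   -0.     1.87   0.   -24.     0.  ]
[ -0.62  -0.     2.3    0.   -30.     0.  ]
[ -0.88  -0.     2.7    0.   -36.     0.  ]
[ -1.18  -0.     3.08   0.   -42.     0.  ]
[ -1.52  -0.     3.42   0.   -48.     0.  ]
[ -1.9   -0.     3.72   0.   -54.     0.  ]
[ -2.3   -0.     3.98   0.   -60.     0.  ]
[ -2.73  -0.     4.2    0.   -66.     0.  ]
[ -3.18  -0.     4.37   0.   -72.     0.  ]
[-0.01080982 -0.02        0.03054219  0.         -0.          0.        ]
```

>>> move_arm(steps="-0.03 0 0.5 0 -6 0 1;-0.1 0 1.0 0 -12 0 1;-0.23 0 1.45 0 -18 0 1;-0.4 0 1.9 0 -24 0 1;-0.62 0 2.3 0 -30 0 1;-0.88 0 2.7 0 -36 0 1;-1.18 0 3.1 0 -42 0 1;-1.52 0 3.45 0 -48 0 1;-1.9 0 3.75 0 -54 0 1;-2.3 0 4.0 0 -60 0 1;-2.73 0 4.2 0 -66 0 1;-3.18 0 4.4 0 -72 0 1")

```text
time: 6.4
eef_pos: [0.5354, 0.0714, 0.085]
orientation: [[0.989, 0.001, -0.15], [0.15, -0.001, 0.989], [0.001, -1.0, -0.001]]
wrist_force: [-1.3, -0.6, 0.8]
finger_gap: -0.0001
```

```bash
python3 - <<'E'
from plan import *
s=vision.snapshot('wrist'); save(s,'w3')
t=st(); print(fp(8.5))
E
```

```text
t 6.45 pos [0.5352 0.0722 0.0849] yaw 8.8 tilt [ 1.3e-03 -1.0e+00  1.0e-04] F [-0.3  0.2 -0.3] q [ 0.29  0.56 -0.66  1.98  0.49  0.76 -0.5 ] gap 0.0001
[0.53449473 0.07179923 0.084     ]
```

View pics/w3.png

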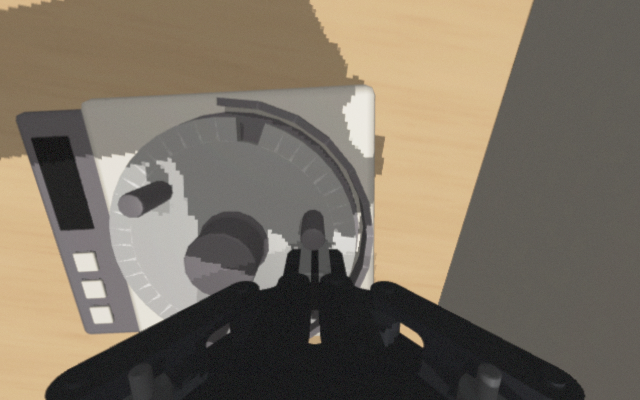

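>>> move_arm(steps="-0.03 0 0.5 0 -6 0 1;-0.1 0 1.0 0 -12 0 1;-0.23 0 1.45 0 -18 0 1;-0.4 0 1.9 0 -24 0 1;-0.62 0 2.3 0 -30 0 1;-0.88 0 2.7 0 -36 0 1;-1.18 0 3.1 0 -42 0 1;-1.52 0 3.45 0 -48 0 1;-1.9 0 3.75 0 -54 0 1;-2.3 0 4.0 0 -60 0 1;-2.73 0 4.2 0 -66 0 1;-3.18 0 4.4 0 -72 0 1")

```text
time: 7.95
eef_pos: [0.4976, 0.1103, 0.0849]
orientation: [[0.164, 0.002, -0.986], [0.986, -0.0, 0.164], [0.0, -1.0, -0.002]]
wrist_force: [1.9, -0.2, -0.4]
finger_gap: 0.0004
```

```bash
python3 - <<'E'
from plan import *
t=st(); 
s=vision.snapshot('wrist'); save(s,'w4'); np.save('w4.npy',s,allow_pickle=True)
t=st(); print(fp(80.5))
for q,z in [('disc_notch',.04),('pin_tip',.039),('hub_top',.075),('peg_0',.078)]:
    for r in spotter.landmark_of(s,q)[:3]:
        p=atz(s,r['uv'],z); print(q,round(r['conf'],2),np.round(r['uv'],1),np.round(p,4),np.degrees(np.arctan2(p[1]-C[1],p[0]-C[0])))
E
```

```text
t 7.95 pos [0.4976 0.1103 0.0849] yaw 80.55 tilt [ 1.0e-04 -1.0e+00 -1.9e-03] F [ 1.9 -0.2 -0.4] q [ 0.43  0.64 -0.97  2.04  0.72  0.85  0.45] gap 0.0004
t 8.0 pos [0.4967 0.1105 0.0847] yaw 80.7 tilt [-0.e+00 -1.e+00 -7.e-04] F [-0.2 -0.8  0.3] q [ 0.43  0.64 -0.97  2.04  0.72  0.85  0.45] gap -0.0001
[0.49659219 0.11036914 0.084     ]
disc_notch 0.58 [252.8 123.4] [0.4245 0.0884 0.04  ] 160.07510846095875
pin_tip 0.81 [184.4 127.6] [0.4206 0.0511 0.039 ] -168.5228804594678
pin_tip 0.33 [251.1 124.1] [0.4247 0.0872 0.039 ] 160.96514528006523
peg_0 0.97 [208.7 350. ] [0.5326 0.0479 0.078 ] -21.339216555755424
peg_0 0.79 [313.5 240.9] [0.4808 0.1121 0.078 ] 99.85701716641529
peg_0 0.62 [124.3 208.3] [0.4513 0.0315 0.078 ] -138.36751711535075
```

View pics/w4.png

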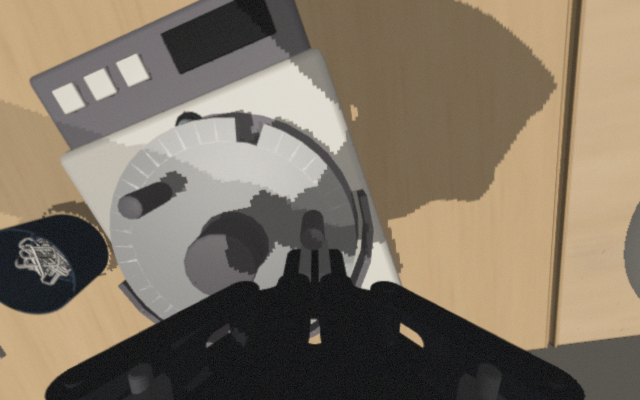

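>>> move_arm(steps="-0.03 0 0.5 0 -6 0 1;-0.1 0 0.96 0 -12 0 1;-0.23 0 1.42 0 -18 0 1;-0.37 0 1.8 0 -23 0 1;-0.5 0 2.09 0 -27 0 1;-0.5 0 2.09 0 -27 0 1")

```text
time: 8.95
eef_pos: [0.4756, 0.1089, 0.0844]
orientation: [[-0.298, 0.0, -0.955], [0.955, -0.0, -0.298], [-0.0, -1.0, -0.0]]
wrist_force: [-0.2, 0.3, -0.5]
finger_gap: -0.0004
```

```bash
python3 - <<'E'
from plan import *
s=vision.snapshot('wrist'); save(s,'w5'); np.save('w5.npy',s,allow_pickle=True)
t=st()
for q,z in [('disc_notch',.04),('pin_tip',.039),('hub_top',.075),('peg_0',.078)]:
    for r in spotter.landmark_of(s,q)[:3]:
        p=atz(s,r['uv'],z); print(q,round(r['conf'],2),np.round(r['uv'],1),np.round(p,4),np.degrees(np.arctan2(p[1]-C[1],p[0]-C[0])))
c=s['color'][80:200,170:330,::-1]; cv2.imwrite('pics/w5c.png',cv2.resize(c,None,fx=4.8,fy=4.8,interpolation=cv2.INTER_CUBIC))
E
```

```text
t 9.0 pos [0.4756 0.1089 0.0843] yaw 107.32 tilt [-2.e-04 -1.e+00 -0.e+00] F [ 1.1  0.3 -0.4] q [ 0.51  0.67 -1.09  2.08  0.8   0.88  0.83] gap 0.0001
disc_notch 0.85 [249.9 120. ] [0.4187 0.0547 0.04  ] -171.66133205494705
pin_tip 0.56 [243.2 120.2] [0.4199 0.0511 0.039 ] -168.60733709892483
hub_top 0.81 [221.2 264.6] [0.4857 0.0644 0.075 ] -170.37713970865704
peg_0 0.91 [211.2 350.2] [0.5338 0.0705 0.078 ] 7.030452292346595
peg_0 0.8 [313.6 243.6] [0.4606 0.1035 0.078 ] 126.41991702500886
peg_0 0.59 [125.1 209.8] [0.4699 0.0185 0.078 ] -112.33349516817194
```

View pics/w5.png

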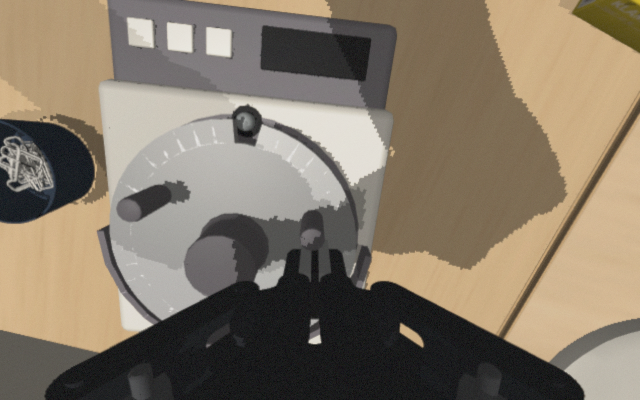

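View pics/w5c.png

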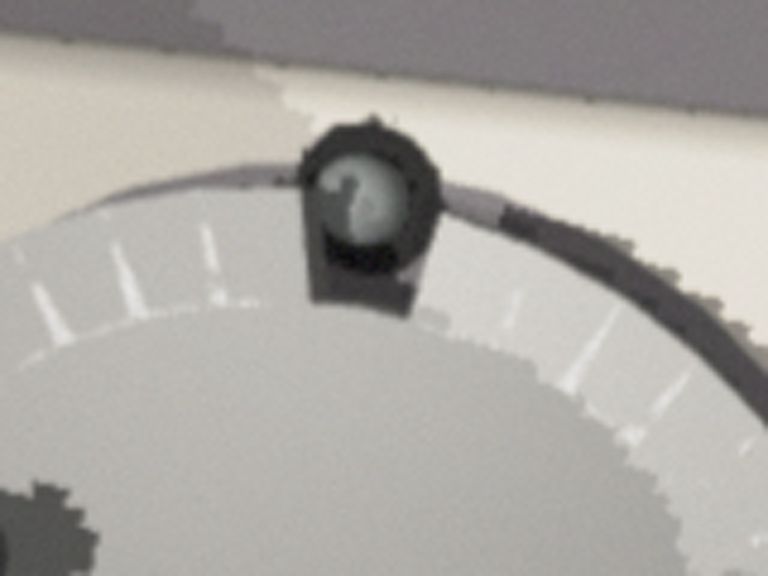

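```bash
cat > ov.py <<'E'
from plan import *
def overlay(f,out,box,k,cx,cy,pa,na,zu=.04):
    s=np.load(f,allow_pickle=True).item(); x0,y0,x1,y1=box
    im=cv2.resize(np.ascontiguousarray(s['color'][y0:y1,x0:x1,::-1]),None,fx=k,fy=k,interpolation=cv2.INTER_CUBIC)
    c=np.array([cx,cy])
    def draw(P,col):
        uv=(proj(s,P)-[x0,y0]+.5)*k-.5
        cv2.polylines(im,[np.round(uv).astype(int)],False,col,1)
    def circ(cc,r,z):
        t=np.linspace(0,2*np.pi,200); return np.c_[cc[0]+r*np.cos(t),cc[1]+r*np.sin(t),0*t+z]
    a=np.radians(pa); pc=c+.07*np.array([np.cos(a),np.sin(a)])
    draw(circ(pc,.005,.034),(0,0,255)); draw(circ(pc,.0005,.039),(0,0,255))
    draw(circ(c,.07,zu+.008),(0,255,0)); draw(circ(c,.018,zu+.035),(0,255,0))
    b=np.radians(na); u=np.array([np.cos(b),np.sin(b)]); v=np.array([-u[1],u[0]])
    for z,col in ((zu+.008,(255,0,0)),(zu,(255,0,255))):
        draw(np.array([[*(c+u*.0696+v*.0075),z],[*(c+u*.058+v*.0075),z],[*(c+u*.058-v*.0075),z],[*(c+u*.0696-v*.0075),z]]),col)
    for q in (60,180,300):
        w=c+.049*np.array([np.cos(b+np.radians(q)),np.sin(b+np.radians(q))]); draw(circ(w,.006,zu+.038),(255,255,0))
    cv2.imwrite('pics/'+out+'.png',im)
E
python3 - <<'E'
from ov import *
overlay('w5.npy','o1',(90,80,380,290),2.7,.4885,.065,191.5,188.5)
overlay('w5.npy','o1c',(190,90,320,180),6,.4885,.065,191.5,188.5)
E
```

```text
(no output)
```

View pics/o1.png

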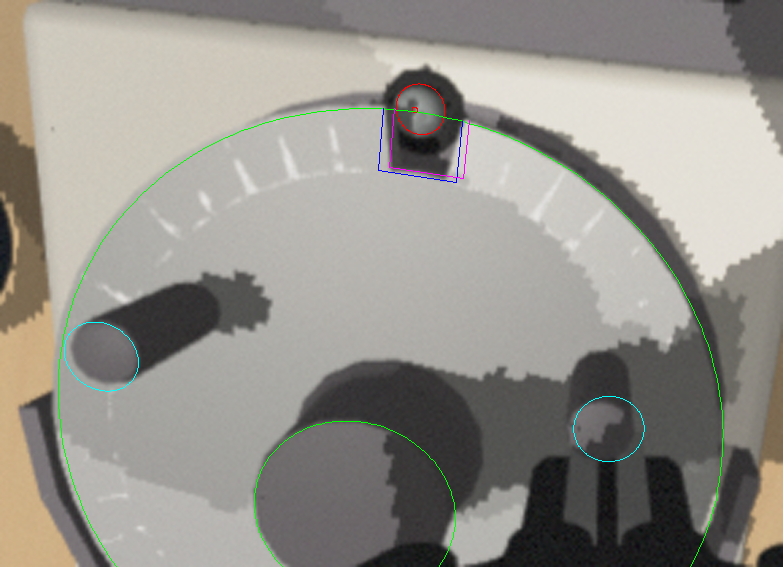

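View pics/o1c.png

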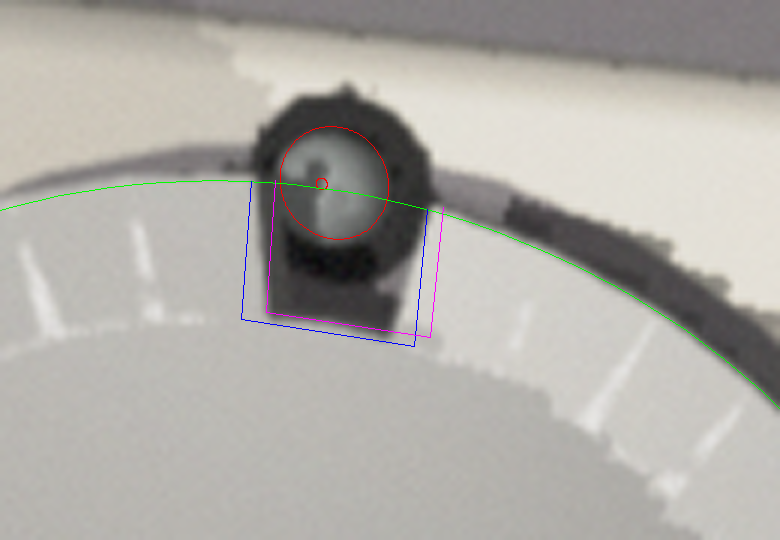

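```bash
python3 - <<'E'
from ov import *
overlay('w4.npy','o2c',(180,90,310,180),6,.4885,.065,191.5,161)
E
```

```text
(no output)
```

View pics/o2c.png

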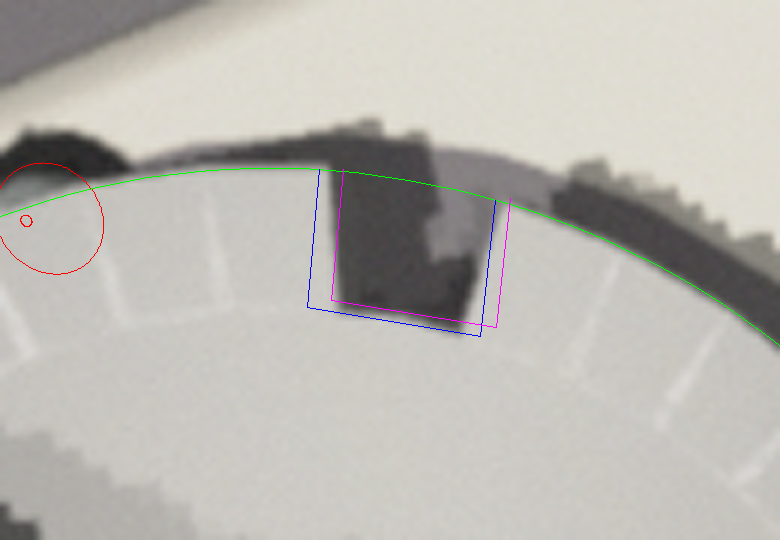

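>>> move_arm(steps="0 0 0.12 0 -1.5 0 1;-0.01 0 0.24 0 -3 0 1;-0.01 0 0.24 0 -3 0 1;-0.01 0 0.24 0 -3 0 1")

```text
time: 9.7
eef_pos: [0.4731, 0.1082, 0.0843]
orientation: [[-0.349, -0.0, -0.937], [0.937, -0.0, -0.349], [-0.0, -1.0, 0.0]]
wrist_force: [0.9, 0.1, -0.4]
finger_gap: -0.0002
```

```bash
python3 - <<'E'
from ov import *
s=vision.snapshot('wrist'); save(s,'w6'); np.save('w6.npy',s,allow_pickle=True)
t=st()
overlay('w6.npy','o3c',(190,90,320,180),6,.4885,.065,191.5,191.2)
E
```

```text
t 9.75 pos [0.4731 0.1082 0.0843] yaw 110.45 tilt [-1.e-04 -1.e+00  1.e-04] F [ 0.3  0.2 -0.5] q [ 0.52  0.68 -1.1   2.09  0.81  0.89  0.87] gap -0.0
```

View pics/o3c.png

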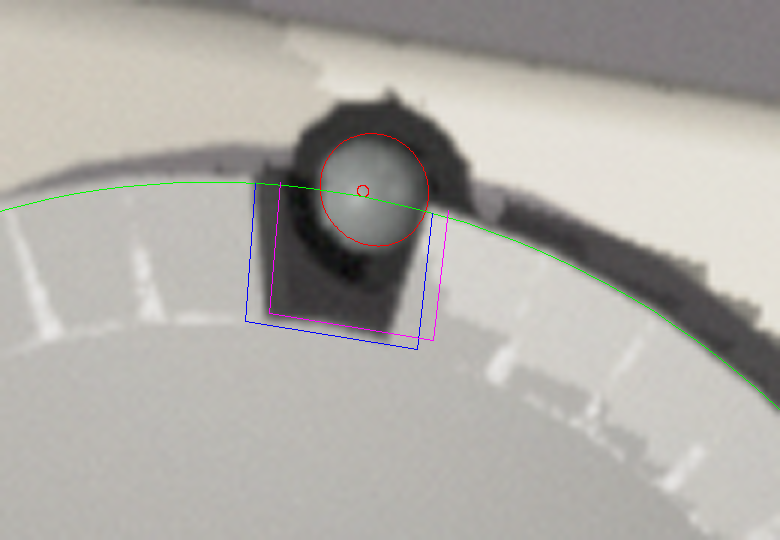

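>>> move_arm(steps="0 0 -0.5 0 0 0 1;0 0 -1 0 0 0 1;0 -1.5 -1 0 0 0 1;0 -3.5 -1 0 0 0 1;-0.5 -5 -1 0 0 0 1;-2 -6 -0.7 0 0 0 1;-3.5 -6 -0.2 0 0 0 1;-4.6 -6 0.06 0 0 0 1;-4.6 -6 0.06 0 0 0 1;-4.6 -6 0.06 0 0 0 1")

```text
time: 11.0
eef_pos: [0.4884, 0.0652, 0.1442]
orientation: [[-0.35, -0.0, -0.937], [0.937, 0.0, -0.35], [0.001, -1.0, 0.0]]
wrist_force: [0.4, -0.2, 1.0]
finger_gap: -0.0001
```

```bash
python3 - <<'E'
from ov import *
s=vision.snapshot('wrist'); save(s,'w7'); np.save('w7.npy',s,allow_pickle=True)
t=st()
for q,z in [('disc_notch',.04),('pin_tip',.039),('hub_top',.075)]:
    for r in spotter.landmark_of(s,q)[:2]:
        p=atz(s,r['uv'],z); print(q,round(r['conf'],2),np.round(r['uv'],1),np.round(p,4))
uv=proj(s,np.array([[.42,.051,.04]]))[0]; print(uv)
x,y=map(int,uv); x0,y0=max(x-65,0),max(y-45,0)
overlay('w7.npy','o4c',(x0,y0,x0+130,y0+90),6,.4885,.065,191.6,191.4)
E
```

```text
t 11.05 pos [0.4884 0.0655 0.1442] yaw 110.51 tilt [ 5.e-04 -1.e+00  1.e-04] F [ 0.1 -0.3  0.9] q [ 0.68  0.62 -1.2   2.03  0.7   0.99  1.05] gap -0.0001
pin_tip 0.8 [327.3 123.4] [0.422  0.0503 0.039 ]
hub_top 0.65 [313.9 226.3] [0.4884 0.0645 0.075 ]
[329.22475328 121.15037085]
```

View pics/o4c.png

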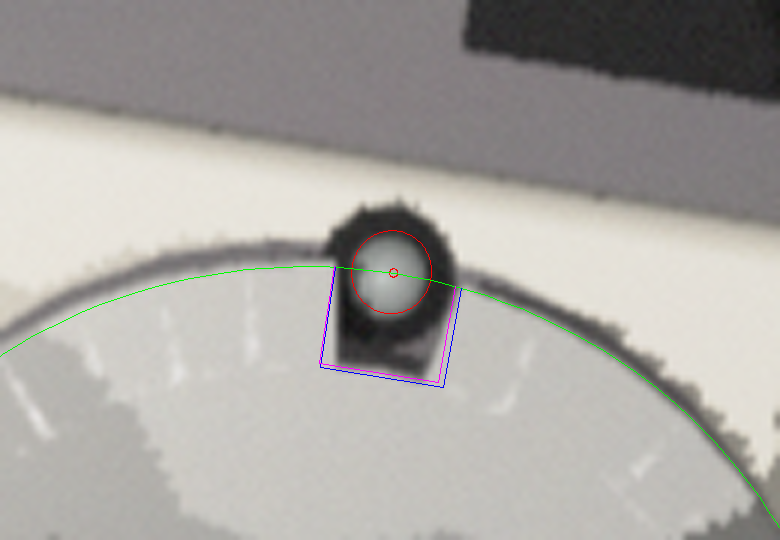

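View pics/w7.png

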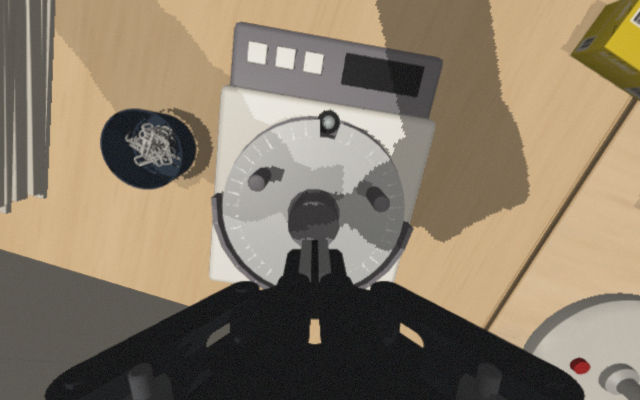

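>>> move_arm(steps="0 1.5 0 0 0 0 1;0 3 0 0 0 0 1;0 3.8 0 0 0 0 1;0 4.2 0 0 0 0 1;0 4.4 0 0 0 0 1;0 4.5 0 0 0 0 1;0 4.6 0 0 0 0 1;0 4.6 0 0 0 0 1")

```text
time: 12.2
eef_pos: [0.4888, 0.0651, 0.099]
orientation: [[-0.35, 0.001, -0.937], [0.937, -0.0, -0.35], [-0.001, -1.0, -0.001]]
wrist_force: [-1.2, -0.7, 4.8]
finger_gap: -0.0003
```

```bash
python3 - <<'E'
from plan import *
t=st()
E
```

```text
t 12.2 pos [0.4888 0.0651 0.099 ] yaw 110.46 tilt [-5.e-04 -1.e+00 -5.e-04] F [-1.2 -0.7  4.8] q [ 0.62  0.67 -1.13  2.06  0.79  0.92  0.99] gap -0.0003
```

Contact at 0.099 with 4.8 N. I'll press on slowly.

>>> move_arm(steps="0 0.1 0 0 0 0 1;0 0.2 0 0 0 0 1;0 0.3 0 0 0 0 1;0 0.4 0 0 0 0 1;0 0.5 0 0 0 0 1;0 0.5 0 0 0 0 1")

```text
time: 12.95
eef_pos: [0.4888, 0.0651, 0.0938]
orientation: [[-0.35, 0.001, -0.937], [0.937, -0.0, -0.35], [-0.0, -1.0, -0.001]]
wrist_force: [-1.6, -1.0, 4.7]
finger_gap: 0.0001
```

```bash
python3 - <<'E'
from ov import *
t=st()
s=vision.snapshot('wrist'); save(s,'w8'); np.save('w8.npy',s,allow_pickle=True)
uv=proj(s,np.array([[.42,.051,.04]]))[0]
x,y=map(int,uv); x0,y0=max(x-65,0),max(y-45,0)
c=s['color'][y0:y0+90,x0:x0+130,::-1]; cv2.imwrite('pics/w8c.png',cv2.resize(c,None,fx=6,fy=6,interpolation=cv2.INTER_CUBIC))
E
```

```text
t 12.95 pos [0.4888 0.0651 0.0938] yaw 110.46 tilt [-4.e-04 -1.e+00 -5.e-04] F [-1.6 -1.   4.7] q [ 0.62  0.68 -1.12  2.06  0.79  0.91  0.98] gap 0.0001
```

View pics/w8c.png

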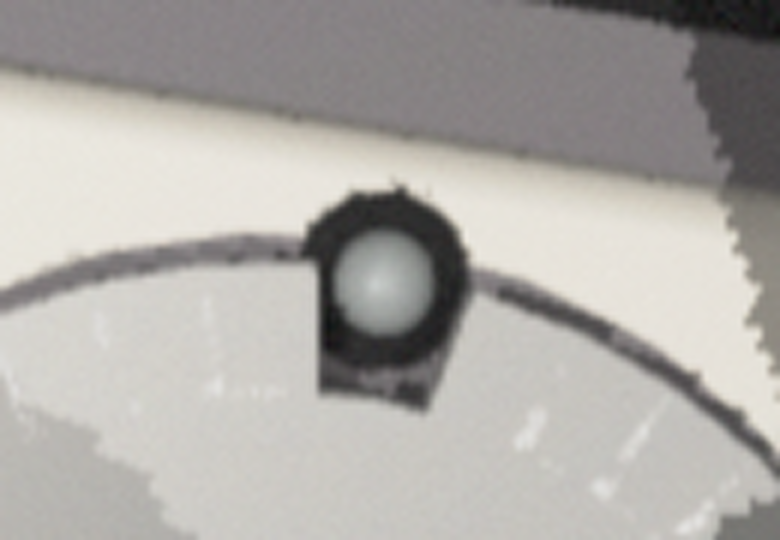

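>>> move_arm(steps="0 0.1 0 0 0 0 1;0 0.2 0 0 0 0 1;0 0.3 0 0 0 0 1;0 0.4 0 0 0 0 1;0 0.45 0 0 0 0 1;0 0.5 0 0 0 0 1;0 0.5 0 0 0 0 1")

```text
time: 13.88
eef_pos: [0.4888, 0.0652, 0.09]
orientation: [[-0.35, 0.001, -0.937], [0.937, -0.002, -0.35], [-0.002, -1.0, -0.0]]
wrist_force: [-4.5, -1.8, 16.1]
finger_gap: 0.0001
```

>>> move_arm(steps="0 0.05 0 0 0 0 1;0 0.08 0 0 0 0 1;0 0.08 0 0 0 0 1;0 0.08 0 0 0 0 1")

```text
time: 14.38
eef_pos: [0.4888, 0.0652, 0.0899]
orientation: [[-0.35, 0.001, -0.937], [0.937, -0.003, -0.35], [-0.003, -1.0, -0.0]]
wrist_force: [-6.5, -3.2, 24.1]
finger_gap: 0.0001
```

```bash
python3 - <<'E'
from plan import *
t=st()
E
```

```text
t 14.375 pos [0.4888 0.0652 0.0899] yaw 110.46 tilt [-0.0029 -1.     -0.    ] F [-6.5 -3.2 24.1] q [ 0.61  0.68 -1.11  2.07  0.8   0.91  0.97] gap 0.0001
```

Hard stop at 0.0899 with 24 N: the disc is seated. Drawing back straight up.

>>> move_arm(steps="0 -0.1 0 0 0 0 1;0 -0.3 0 0 0 0 1;0 -0.8 0 0 0 0 1;0 -2 0 0 0 0 1;0 -4 0 0 0 0 1;0 -6 0 0 0 0 1;0 -9 0 0 0 0 1;0 -12 0 0 0 0 1;0 -15 -2 0 0 0 1;0 -15 -4 0 0 0 1;0 -15 -4 0 0 0 1;0 -15 -4 0 0 0 1")

```text
time: 15.88
eef_pos: [0.5253, 0.0788, 0.2376]
orientation: [[-0.35, -0.001, -0.937], [0.937, -0.001, -0.35], [-0.0, -1.0, 0.001]]
wrist_force: [-0.1, -0.5, -0.2]
finger_gap: 0.0002
```

```bash
python3 - <<'E'
from ov import *
t=st()
s=vision.snapshot('wrist'); save(s,'w9'); np.save('w9.npy',s,allow_pickle=True)
overlay('w9.npy','o5',(200,70,440,250),3.2,.4885,.065,191.6,191.4,.030)
s=vision.snapshot('side'); np.save('s9.npy',s,allow_pickle=True)
for zu,n in ((.03,'o6'),(.04,'o7')): overlay('s9.npy',n,(255,180,345,250),7,.4885,.065,191.6,191.4,zu)
E
```

```text
t 15.875 pos [0.5253 0.0788 0.2376] yaw 110.49 tilt [-3.e-04 -1.e+00  9.e-04] F [-0.1 -0.5 -0.2] q [ 0.7   0.56 -1.27  1.85  0.59  1.18  1.16] gap 0.0002
```

View pics/o5.png

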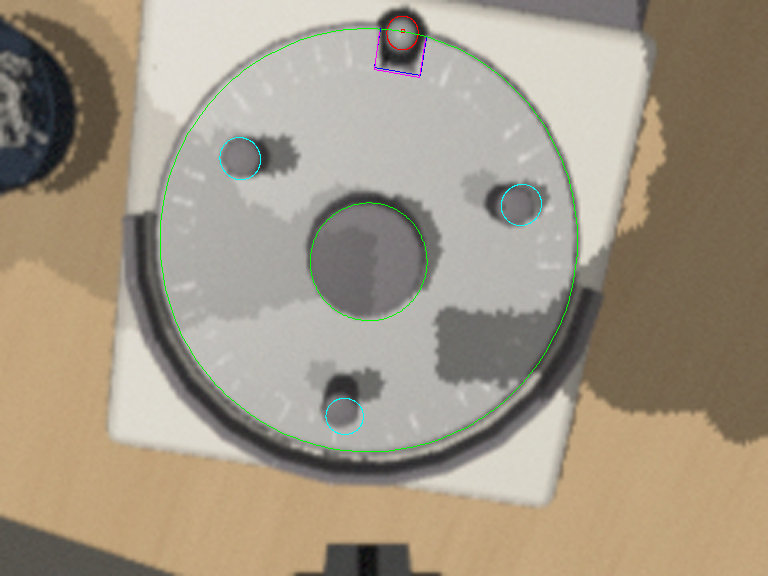

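View pics/o6.png

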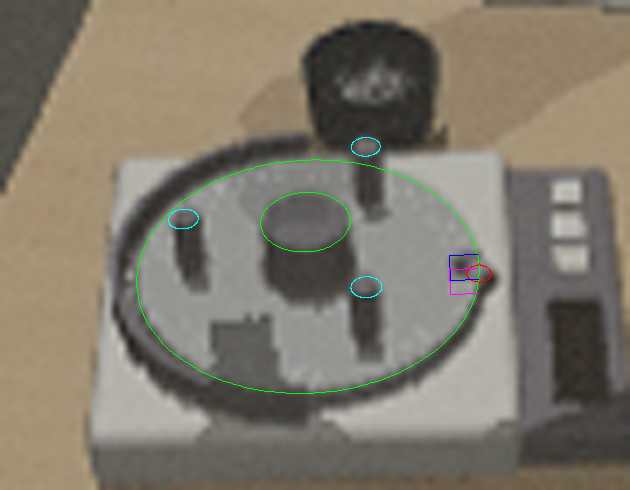

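View pics/w9.png

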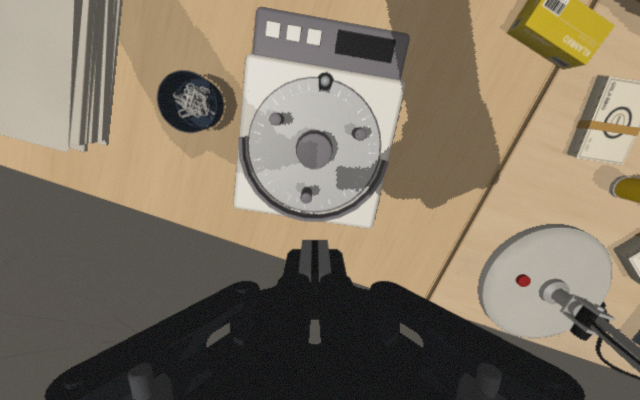

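```bash
python3 - <<'E'
from plan import *
t=st(); print(hand_in())
E
```

```text
t 15.975 pos [0.5252 0.0786 0.2374] yaw 110.48 tilt [-4.e-04 -1.e+00  1.e-03] F [-0.1  0.9  0.7] q [ 0.7   0.56 -1.27  1.85  0.59  1.18  1.16] gap 0.0004
the job is handed in; nothing more can be done
None
```

The feed disc is home, and I handed the job in at about 16 s of the 58 s allowed. With the closed fingertips on one peg I turned the disc about 156° anticlockwise, until the notch was over the pin. I then pressed the hub straight down and drew the arm back clear.

- **Alignment:** just before pressing, the notch and pin agreed within about 0.3°, or roughly 0.3 mm at the rim.
- **Seating:** the hub sank about 10 mm and met a hard stop with the TCP at 0.0899 m, where 0.090 m was expected. The force there rose to 24 N.
- **Last pictures:** in the wrist and side views, overlays drawn for an underside at 30 mm fit the disc, with the pin in the notch. The side view resolves only about 1–2 mm, so the press height is the firmer evidence that it is fully down.
- **Bystanders:** the clip tub and staple box look undisturbed in the last wrist view. I did not measure them, the stapler, the tape roll or the glue stick again at the end. The arm touched only the peg and the hub.

No check failed. The one disagreement was that the network's disc, hub and peg positions differed by about 2 mm. I therefore relied on overlaying the notch and pin in the same picture.

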